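# Stamp the top tag of a stack in its holder

## Task

Take the hand stamp from its rest, lower it gently and squarely into the well of the tag holder and press it on the top tag with an even force of about 12 N for a good second and a half, never more than 25 N. Then lift it straight up out of the well without tilting or dragging it, and set it gently back upright in the recess of its rest. Do not knock the other things on the desk about.

Things in the scene. Friction and masses are not known exactly. Their poses are not given: they have to be found in the camera images.
- stamp: Hand stamp, loose, about 0.2 kg (varies), 80 mm tall, standing upright in the stamp rest at the start. Origin at the centre of its flat underside (the stamping face); z up, x along the long side of its foot. Steel foot 42 mm (x) by 28 mm (y), 20 mm tall, straight-sided; above it a wooden handle 30 mm (x) by 24 mm (y) with flat sides, from 25 to 77 mm above the underside.
- stamp_center (a point): Centre of the hand stamp, half-way up (40 mm above its underside), on its axis; axes as the stamp. The handle is best gripped across its 24 mm (y) width about 15 mm above this point.
- stamp_face (a point): Centre of the stamp's underside (the stamping face); axes as the stamp. A half turn about z makes no difference.
- tag_holder: Tag holder, fixed to the desk: grey base 126 x 100 x 8 mm with an aluminium guide block 96 x 80 mm on it, top at 28 mm. In the middle of the block a rectangular well, 45 mm (x) by 31 mm (y), with a 2 mm chamfer round its mouth, holds a stack of paper tags. Origin at the centre of the underside, z up, x along the long sides.
- well_mouth (a point): Centre of the well's mouth, level with the block's top (28 mm above the desk); axes as the tag holder. The top tag lies anywhere from 5 to 14 mm below the block's top, differs from run to run and is not measured: it must be found by feel. The stack is stiff: it gives about 1 mm for 8 N.
- stamp_rest: Stamp rest, fixed to the desk: low black block 78 x 64 x 12 mm with a recess 48 mm (x) by 34 mm (y), 6 mm deep, in its top. Origin at the centre of the underside, z up.
- rest_floor (a point): Centre of the floor of the rest's recess, 6 mm above the desk; axes as the stamp rest. The stamp stands here, its long side along x.
- mug: Bystander: mug about 97 mm tall, origin at the centre of its underside.
- tape_roll: Bystander: roll of tape lying flat, about 100 mm across, 24 mm tall, origin at the centre of its underside.
- smartphone: Bystander: smartphone lying flat, 146 x 71 x 8 mm, origin at the centre of its underside.
- eraser: Bystander: eraser 46 x 23 x 13 mm, origin at the centre of its underside.
Things that resemble listed ones, but are neither listed nor needed, are in the scene too. What is meant by the stamp is not purple or turquoise, and is the smaller of those in its own colour.

How it is judged:
By the outcome, as a careful person would: the job done as asked, in the order asked, and still so for the second after the job is handed in, with the robot touching nothing.
It also fails if it takes over 64 s, if anything falls off the work surface, if the arm or the gripper's body presses on something with over 40 N, if the wrist force passes 120 N, or if a joint passes its speed limit or range.

## Robot

A 7-joint arm with a two-finger parallel gripper is mounted at the origin on a cart in front of the work surface, level with it; the furniture and walls round the work are solid. World frame = base frame: x ahead of the robot, y to its left, z up, the work surface at z = 0. Lengths are in m, angles in rad, forces in N, time in s.
With the tool pointing down it reaches from about 0.35 to 0.775 m from the base axis. Payload 3.1 kg.
Tool frame: the origin (TCP) lies at the very end of the fingers, on their centre line; the grasp point (between the pads) lies 19 mm behind it; z points along the fingers, y is the line along which they close (so a half turn about z gives the same grasp; the last joint's range is limited). The gripper opens to 85 mm and grips with 20 to 120 N. Pads are 22 mm wide; open, the fingers measure 114 mm over their backs; the gripper's body (76 mm by 85 mm) begins 54 mm behind the grasp point. The pads swing forward as they close: fully open they stand 13 mm farther back than shut.
Start: joints at [1.094, 0.311, 0.014, 1.512, -0.004, 1.319, -0.027], TCP at [0.232, -0.499, 0.231] pointing down, gripper open.
Joint ranges: [-2.7, 2.7], [-0.3, 1.91], [-1.27, 1.3], [0.12, 2.57], [-1.44, 4.58], [0.2, 2.03], [-3.05, 3.05]. Speed limits (rad/s): [2.79, 2.79, 3.14, 3.14, 3.14, 3.14, 3.14].

## Interface

Orientations are given as a rotation vector (axis times angle).
In Python, from rig import * gives the robot as it stands. The module is installed in compiled form; this text tells all that it offers.
- The arm moves only by the tool step_arm, never from a script. Its argument "deltas" is one flat list of numbers, 6 for each row, row after row: the shift along the world's x, y, z in m, then the turn, a rotation vector about the world's x, y, z in rad. A call has exactly 10 rows; each row is the pose to reach, as a shift and turn from the pose commanded when the call began; what a row does not reach only later rows make up. A row lasts 1/10 s, in which the tool goes at most 50 mm and 8.59 degrees, less where a joint would pass 70% of its speed; a pose out of reach is approached as far as the arm can. A call with a gripper value outside its range is refused whole. "gripper" is the gripper command: -1 is shut, 1 is fully open, values between are in proportion, set as the call begins (left out, the last holds). The fingers move at their own pace and stop on an object; "squeeze" is the grip in N (left out, the last holds). Time passes only in rows, so rows that repeat a pose let the fingers close, or fill a call up. It gives the time, the measured TCP pose, the force, the opening and the grip force at its end, in the units of the state.
- state(): the state, without advancing time (a new reading comes with each control period).
- camera(name): name is "scene" or "top" or "wrist"; returns a dict with "img" (480x640x3 uint8, red, green, blue), "fx", "fy", "cx", "cy" (pixels), "R" (3x3) and "t" (3): a world point X has camera coordinates R X + t; the wrist camera has in their place "tool_from_camera" (4x4, takes a point from camera to tool coordinates, whose origin is the TCP and whose axes are the flange's). Camera axes: x right, y down, z forward; pixel columns grow to the right and rows downward; lengths in m; the calibration is good to about 2 mm. A picture is of the moment at which its call begins: read the wrist's pose just before it. There is no depth.
- hand_in(): hands the job in; it is judged then, once.
Trained networks look in a picture, given as the dict that the camera call returned (one of the last four; its "shot" number tells which), for a name from the list of things; names that differ only in an ending like _2 or _b are one class to them, and where a whole thing is asked for, a point or a joint stands for the part that bears it (a point fixed in the world has none). Each returns a list of dicts, best first, with "conf" (0 to 1); they miss things now and then, are a little off and sometimes report something else, mostly with a low value. They report only what shows in the picture. A call takes as long as a camera call. They do not tell look-alikes from the thing itself.
- outline_of(picture, name): "mask" (480x640 bool, what is visible of it) and "rect" ([left, top, width, height] in pixels, round what is visible of it).
- spot_point(picture, name): "centre" ([column, row] in pixels: a listed point, or the origin of a listed thing).
The state is a dict: "clock": time; "qpos": joint angles; "joint_velocities": joint speeds; "effort": joint torques, N m; "tool_pos": TCP position; "orientation": TCP orientation; "ft_force": force on the tool from outside, world axes, zero at the start; "moment": the same for the moment, N m; "opening": finger opening in m; "finger_force": force on a finger pad.
Only numpy, scipy, OpenCV 4.12 (cv2) and the standard library are available. Lean on these libraries where they do the work, as an engineer would, in place of code of your own. Each camera call takes 0.05 s, during which the arm holds its last target. There are 200 camera calls.

## Working session

There is one attempt and no reset: what is moved stays moved. The work goes in short steps, Python scripts to look and compute and a tool call to move; the robot and the scene stay as the last step left them, time stands still between calls to the robot, and variables do not carry over. Pictures are saved under pics/ and viewed, at most 11 in all, crops included, and the job is handed in when it is done.

Besides the shell and the picture viewer there is one more tool, called after "Request:" as name(argument=value, ...) on one line, values as JSON. step_arm: Moves the arm, as the interface text tells. Its arguments: {"type":"object","properties":{"deltas":{"type":"array"},"gripper":{"type":"number"},"squeeze":{"type":"number"}},"required":["deltas"]}

```bash
mkdir -p pics; python3 - <<'E'
from rig import *
import cv2,numpy as np
s=state();print(s['clock'],s['tool_pos'],s['orientation'],s['ft_force'],s['opening'])
a=camera("scene");b=camera("top")
cv2.imwrite("pics/s.png",a["img"][:,:,::-1]);cv2.imwrite("pics/t.png",b["img"][:,:,::-1])
for n,p in (("scene",a),("top",b)):
  print(n,p["fx"],np.round(p["R"],3).tolist(),np.round(p["t"],3))
  R=np.array(p["R"]);t=np.array(p["t"]);C=-R.T@t
  for k,z in (("stamp_center",.046),("stamp_face",.006),("well_mouth",.028),("rest_floor",.006),("mug",0)):
    for d in spot_point(p,k):
      u,v=d["centre"];r=R.T@np.array([(u-p["cx"])/p["fx"],(v-p["cy"])/p["fy"],1]);X=C+r*(z-C[2])/r[2]
      print(k,np.round([u,v],1),round(d["conf"],2),np.round(X,4))
E
```

```text
0.0 [ 0.23137306 -0.49816264  0.23021221] [-3.06539470e+00 -6.77202849e-01  9.31130492e-04] [0.71387927 0.62365804 0.39082584] 0.08576480425517365
scene 464.71177335938364 [[-0.812, -0.583, 0.022], [-0.31, 0.4, -0.863], [0.495, -0.707, -0.505]] [0.461 0.214 0.981]
stamp_center [280.7 283.9] 0.94 [0.5128 0.2169 0.046 ]
stamp_center [395.  205.9] 0.82 [ 0.4932 -0.3073  0.046 ]
stamp_center [329.4 304. ] 0.71 [0.3831 0.2102 0.046 ]
stamp_center [314.4 269.1] 0.61 [0.487  0.1215 0.046 ]
stamp_center [378.8 235.7] 0.45 [ 0.443  -0.1155  0.046 ]
stamp_face [311.9 282.9] 0.74 [0.4908 0.1253 0.006 ]
stamp_face [396.9 219.3] 0.69 [ 0.4796 -0.3029  0.006 ]
stamp_face [278.6 301.9] 0.64 [0.5077 0.2317 0.006 ]
stamp_face [334.1 314.5] 0.63 [0.3812 0.1919 0.006 ]
stamp_face [382.  233.8] 0.39 [ 0.4723 -0.1946  0.006 ]
stamp_face [308.9 285. ] 0.3 [0.4915 0.1367 0.006 ]
rest_floor [314.  285.9] 0.65 [0.4795 0.1322 0.006 ]
mug [169.3 312.3] 0.71 [0.6822 0.4016 0.    ]
top 552.9788021727403 [[0.004, -1.0, 0.008], [-0.995, -0.005, -0.104], [0.104, -0.007, -0.994]] [0.053 0.531 1.246]
stamp_center [285.1 256.5] 0.81 [0.4833 0.1247 0.046 ]
stamp_center [242.4 242.3] 0.79 [0.515  0.2217 0.046 ]
stamp_center [471.7 257. ] 0.73 [ 0.4842 -0.298   0.046 ]
stamp_center [251.6 299.8] 0.51 [0.3857 0.1987 0.046 ]
stamp_face [244.3 241.3] 0.85 [0.5212 0.2223 0.006 ]
stamp_face [281.1 253. ] 0.65 [0.4942 0.136  0.006 ]
stamp_face [465.3 256.6] 0.65 [ 0.4878 -0.2947  0.006 ]
stamp_face [253.6 296.5] 0.59 [0.393  0.1985 0.006 ]
stamp_face [378.3 175.1] 0.3 [ 0.6805 -0.0925  0.006 ]
well_mouth [404.5 272.1] 0.83 [ 0.4501 -0.1482  0.028 ]
well_mouth [312.  196.5] 0.24 [0.6243 0.0645 0.028 ]
rest_floor [279.4 256.5] 0.84 [0.486  0.1399 0.006 ]
mug [170.1 171.9] 0.73 [0.6866 0.4022 0.    ]
```

View pics/s.png

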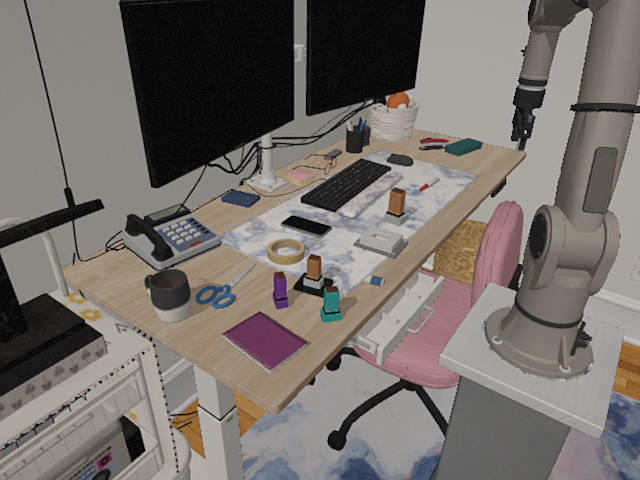

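View pics/t.png

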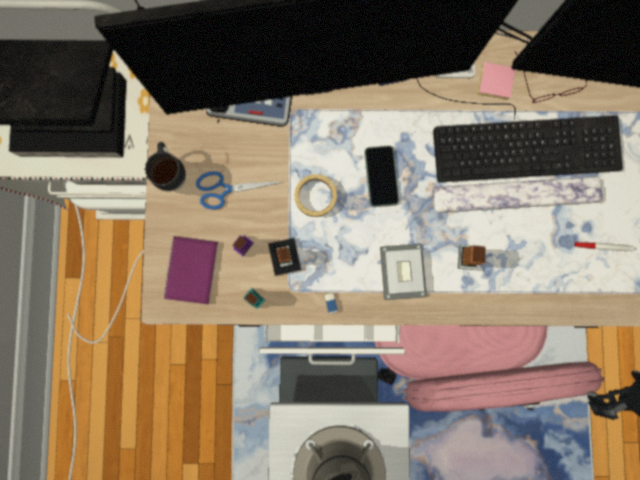

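The picture shows the wanted stamp in the black rest at top-view pixel (285,256), the tag holder at (404,272), and a larger brown look-alike at (472,257). Going to the holder first for a closer look.

Request:
step_arm(deltas=[0.01,0.02,0.01,0,0,-0.03,0.03,0.06,0.02,0,0,-0.08,0.05,0.1,0.03,0,0,-0.13,0.07,0.145,0.04,0,0,-0.18,0.09,0.19,0.05,0,0,-0.23,0.11,0.235,0.06,0,0,-0.29,0.13,0.28,0.07,0,0,-0.35,0.15,0.32,0.07,0,0,-0.4,0.16,0.345,0.07,0,0,-0.435,0.16,0.345,0.07,0,0,-0.435], gripper=1)

```text
clock: 1.6
tool_pos: [0.3936, -0.1486, 0.3019]
orientation: [-3.14, -0.015, -0.003]
ft_force: [0.1, -0.8, -0.2]
opening: 0.0853
finger_force: 0.0
```

```bash
cat > h.py <<'E'
from rig import *
import cv2,numpy as np
from scipy.spatial.transform import Rotation as Ro
def wrist(name):
    s=state();p=camera("wrist");T=np.array(p["tool_from_camera"])
    W=np.eye(4);W[:3,:3]=Ro.from_rotvec(s["orientation"]).as_matrix();W[:3,3]=s["tool_pos"]
    p["M"]=W@T
    cv2.imwrite(f"pics/{name}.png",p["img"][:,:,::-1]);return s,p
def up(p,u,v,z):
    r=p["M"][:3,:3]@np.array([(u-p["cx"])/p["fx"],(v-p["cy"])/p["fy"],1]);C=p["M"][:3,3]
    return C+r*(z-C[2])/r[2]
def rect(p,mask,z):
    c=max(cv2.findContours(mask.astype(np.uint8),cv2.RETR_EXTERNAL,cv2.CHAIN_APPROX_NONE)[0],key=cv2.contourArea)[:,0]
    X=np.array([up(p,u,v,z)[:2] for u,v in c],np.float32)*1000
    return cv2.minAreaRect(X)
E
python3 - <<'E'
from h import *
s,p=wrist("w1");print(s['clock'],s['tool_pos'],s['orientation'],s['ft_force'],p["fx"],np.round(p["tool_from_camera"],3).tolist(),p["M"][:3,3])
for d in spot_point(p,"well_mouth"): print(d["conf"],d["centre"],up(p,*d["centre"],.028))
for d in outline_of(p,"tag_holder"): print(d["conf"],d["rect"],rect(p,d["mask"],.008))
E
```

```text
1.6 [ 0.39356335 -0.14862442  0.30185292] [-3.14008270e+00 -1.51713370e-02 -2.90976968e-03] [ 0.10510246 -0.7959625  -0.20271971] 360.6955271049918 [[-0.001, -0.95, -0.313, 0.081], [1.0, -0.0, -0.001, -0.0], [0.0, -0.313, 0.95, -0.143], [0.0, 0.0, 0.0, 1.0]] [ 0.47402622 -0.14796016  0.44477836]
0.9 [315.8, 138.6] [ 0.45358873 -0.14670357  0.028     ]
0.87 [267.7, 78.0, 97.4, 114.2] ((453.96246337890625, -148.3977508544922), (125.66390228271484, 100.24259948730469), 4.213822841644287)
```

View pics/w1.png

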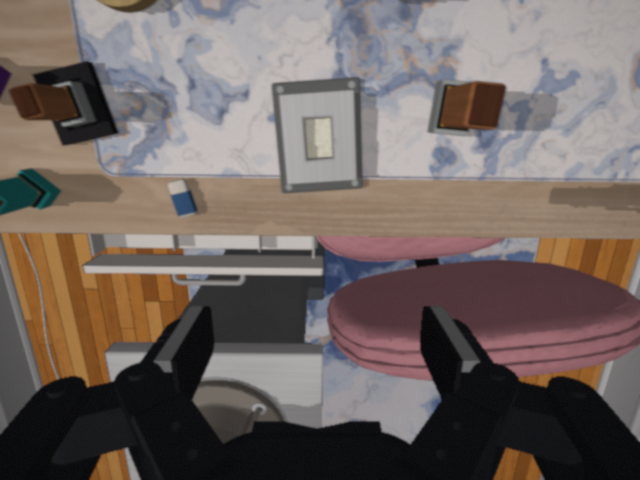

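The holder shows well: block centred near pixel (318,138) with its well, matching 126×100 mm at about +4° yaw. The stamp in its black rest shows at upper left (70,103). Now to the stamp.

Request:
step_arm(deltas=[0,0.02,0,0,0,0,0.005,0.06,-0.01,0,0,0,0.01,0.1,-0.02,0,0,0,0.015,0.14,-0.04,0,0,0,0.02,0.18,-0.05,0,0,0,0.025,0.22,-0.06,0,0,0,0.03,0.25,-0.07,0,0,0,0.036,0.28,-0.08,0,0,0,0.036,0.28,-0.08,0,0,0,0.036,0.28,-0.08,0,0,0])

```text
clock: 2.75
tool_pos: [0.428, 0.1247, 0.2209]
orientation: [3.141, -0.002, -0.002]
ft_force: [0.2, -1.1, -0.6]
opening: 0.0853
finger_force: 0.0
```

```bash
python3 - <<'E'
from h import *
s,p=wrist("w2");print(s['clock'],s['tool_pos'],s['orientation'],s['ft_force'])
for k,z in (("stamp_center",.046),("stamp_face",.006),("rest_floor",.006)):
  for d in spot_point(p,k): print(k,d["conf"],d["centre"],up(p,*d["centre"],z))
for k,z in (("stamp_rest",.012),("stamp",.08)):
  for d in outline_of(p,k): print(k,d["conf"],d["rect"],rect(p,d["mask"],z))
E
```

```text
2.75 [0.42800019 0.12467795 0.22088372] [ 3.14058180e+00 -2.31508004e-03 -1.71520866e-03] [ 0.18954522 -1.06530086 -0.57173827]
stamp_center 0.66 [311.1, 145.8] [0.4864429  0.12918504 0.046     ]
stamp_center 0.61 [241.0, 248.6] [0.39301729 0.19548178 0.046     ]
stamp_face 0.62 [214.1, 113.4] [0.51331661 0.22045867 0.006     ]
stamp_face 0.61 [313.5, 144.9] [0.4844527  0.12742187 0.006     ]
stamp_face 0.57 [247.6, 233.7] [0.39490166 0.1964009  0.006     ]
stamp_rest 0.92 [271.3, 91.3, 84.3, 98.5] ((487.5030822753906, 127.62570190429688), (78.1056137084961, 64.75601959228516), 12.998401641845703)
stamp 0.9 [293.0, 116.8, 41.9, 50.9] ((490.6562805175781, 127.32730102539062), (35.3316650390625, 25.30067253112793), 13.371811866760254)
stamp 0.83 [215.9, 212.8, 56.3, 67.6] ((405.57122802734375, 188.49591064453125), (34.862464904785156, 49.75596237182617), 50.24489212036133)
stamp 0.59 [167.3, 87.7, 69.4, 55.3] ((513.1103515625, 211.54510498046875), (38.8453369140625, 43.1531982421875), 52.788963317871094)
stamp 0.43 [345.9, 0.9, 101.4, 29.6] ((575.7195434570312, 70.31688690185547), (68.07825469970703, 18.669095993041992), 89.88932800292969)
```

View pics/w2.png

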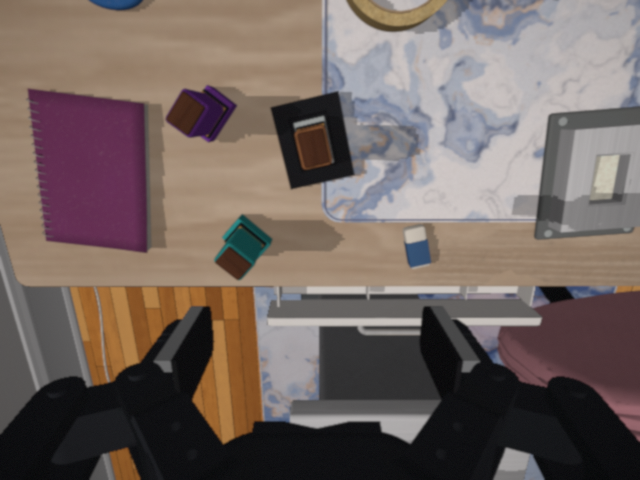

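The stamp stands in the black rest at pixel (313,145), turned about +13°. The purple and turquoise look-alikes, at (200,112) and (243,247), are clear of the gripper's path. Refining the handle-top position.

```bash
python3 - <<'E'
from h import *
s,p=wrist("w3")
print(s['tool_pos'],s['orientation'])
h=cv2.cvtColor(p["img"],cv2.COLOR_RGB2HSV)
m=np.zeros((480,640),np.uint8);m[105:180,285:345]=1
m&=((h[...,1]>90)&((h[...,0]<18)|(h[...,0]>172))&(h[...,2]>40)).astype(np.uint8)
print(m.sum());print(rect(p,m,.083),rect(p,m,.086))
k=p["img"][165:175,300:330];print(cv2.boundingRect(m))
d=spot_point(p,"rest_floor");print(d and up(p,*d[0]["centre"],.006))
d=outline_of(p,"stamp_rest");print(rect(p,d[0]["mask"],.012))
E
```

```text
[0.42808768 0.12483839 0.22160249] [ 3.14103426e+00 -4.38561758e-03  1.11520991e-03]
1345
((487.9123229980469, 127.99185943603516), (31.51129150390625, 24.406951904296875), 12.97953987121582) ((488.1340026855469, 127.95769500732422), (31.175344467163086, 24.146757125854492), 12.979499816894531)
(293, 123, 38, 48)
[]
((487.38043212890625, 128.25320434570312), (79.34977722167969, 65.15181732177734), 12.043551445007324)
```

Request:
step_arm(deltas=[0.01,0.001,-0.01,0,0,0.04,0.02,0.002,-0.02,0,0,0.08,0.03,0.003,-0.03,0,0,0.12,0.04,0.003,-0.045,0,0,0.16,0.05,0.003,-0.06,0,0,0.2,0.055,0.003,-0.075,0,0,0.227,0.06,0.003,-0.085,0,0,0.227,0.06,0.003,-0.085,0,0,0.227,0.06,0.003,-0.085,0,0,0.227,0.06,0.003,-0.085,0,0,0.227])

```text
clock: 4.2
tool_pos: [0.4879, 0.1295, 0.1371]
orientation: [-3.121, -0.356, -0.002]
ft_force: [0.2, -0.2, 0.8]
opening: 0.0856
finger_force: 0.0
```

```bash
python3 - <<'E'
from h import *
s=state();print(s['tool_pos'],s['orientation'],s['ft_force'],s["moment"])
M=Ro.from_rotvec(s["orientation"]).as_matrix();print(M.round(4),np.arctan2(M[1,0],M[0,0]))
E
```

```text
[0.48791701 0.12951881 0.1370868 ] [-3.12134987e+00 -3.55831466e-01 -2.03202642e-03] [ 0.15133443 -0.21563808  0.76483028] [ 0.00670654  0.02259895 -0.02931365]
[[ 9.743e-01  2.251e-01  1.300e-03]
 [ 2.251e-01 -9.743e-01  2.000e-04]
 [ 1.300e-03  1.000e-04 -1.000e+00]] 0.2270184826418332
```

Request:
step_arm(deltas=[0,-0.001,-0.015,0,0,0,0,-0.0015,-0.03,0,0,0,0,-0.0015,-0.045,0,0,0,0,-0.0015,-0.06,0,0,0,0,-0.0015,-0.073,0,0,0,0,-0.0015,-0.084,0,0,0,0,-0.0015,-0.092,0,0,0,0,-0.0015,-0.095,0,0,0,0,-0.0015,-0.095,0,0,0,0,-0.0015,-0.095,0,0,0])

```text
clock: 5.2
tool_pos: [0.4882, 0.1279, 0.0417]
orientation: [-3.121, -0.356, -0.001]
ft_force: [-0.2, 0.3, -0.6]
opening: 0.0854
finger_force: 0.0
```

Request:
step_arm(deltas=[0,0,0,0,0,0,0,0,0,0,0,0,0,0,0,0,0,0,0,0,0,0,0,0,0,0,0,0,0,0,0,0,0,0,0,0,0,0,0,0,0,0,0,0,0,0,0,0,0,0,0,0,0,0,0,0,0,0,0,0], gripper=-1, squeeze=50)

```text
clock: 6.2
tool_pos: [0.4879, 0.1276, 0.0415]
orientation: [3.121, 0.356, 0.001]
ft_force: [-0.3, 0.1, 2.8]
opening: 0.0233
finger_force: 49.6
```

```bash
python3 - <<'E'
from h import *
s=state();print(s['clock'],s['tool_pos'],s['orientation'],s['ft_force'],s["moment"],s["opening"],s["finger_force"])
E
```

```text
6.2 [0.48794227 0.12763437 0.04150408] [3.12125561e+00 3.55522563e-01 6.51530526e-04] [-0.34899976  0.10470235  2.83516308] [-0.14827446  0.01458668  0.05446393] 0.02332489456613674 49.579476714134216
```

Request:
step_arm(deltas=[0,0,0.003,0,0,0,0,0,0.008,0,0,0,0,0,0.016,0,0,0,0,0,0.026,0,0,0,0,0,0.038,0,0,0,0,0,0.05,0,0,0,0,0,0.06,0,0,0,0,0,0.067,0,0,0,0,0,0.07,0,0,0,0,0,0.07,0,0,0])

```text
clock: 7.2
tool_pos: [0.488, 0.1277, 0.1117]
orientation: [3.121, 0.355, 0.001]
ft_force: [-0.2, 0.4, -2.9]
opening: 0.0238
finger_force: 49.1
```

Request:
step_arm(deltas=[-0.001,-0.01,0.002,0,0,-0.01,-0.004,-0.03,0.006,0,0,-0.02,-0.007,-0.06,0.01,0,0,-0.04,-0.012,-0.1,0.015,0,0,-0.06,-0.018,-0.145,0.02,0,0,-0.085,-0.023,-0.19,0.02,0,0,-0.11,-0.028,-0.23,0.02,0,0,-0.13,-0.032,-0.26,0.02,0,0,-0.145,-0.034,-0.273,0.02,0,0,-0.153,-0.034,-0.276,0.02,0,0,-0.153])

```text
clock: 8.2
tool_pos: [0.4526, -0.1505, 0.1308]
orientation: [3.14, 0.109, -0.002]
ft_force: [0.4, 0.9, -2.2]
opening: 0.0238
finger_force: 49.4
```

```bash
python3 - <<'E'
from h import *
s,p=wrist("w4");print(s['clock'],s['tool_pos'],s['orientation'],s['ft_force'],s["moment"],s["opening"])
M=Ro.from_rotvec(s["orientation"]).as_matrix();print(np.arctan2(M[1,0],M[0,0]))
for k,z in (("well_mouth",.028),("stamp_face",s['tool_pos'][2]-.0355),("stamp_center",s['tool_pos'][2]+.0045)):
  for d in spot_point(p,k): print(k,d["conf"],d["centre"],up(p,*d["centre"],z))
for d in outline_of(p,"tag_holder"): print(d["conf"],d["rect"],rect(p,d["mask"],.008))
E
```

```text
8.2 [ 0.45256583 -0.15047019  0.13079977] [ 3.13962143e+00  1.09026496e-01 -2.36309527e-03] [ 0.4489099   0.87112858 -2.24060899] [ 0.07811133 -0.01308349  0.00281375] 0.023790165189031036
0.06942408520590174
well_mouth 0.77 [315.7, 234.6] [ 0.45432597 -0.1496277   0.028     ]
stamp_face 0.96 [512.7, 195.8] [ 0.50315782 -0.24537307  0.09529977]
stamp_face 0.79 [316.8, 277.7] [ 0.45161631 -0.15055558  0.09529977]
stamp_center 0.83 [550.2, 209.4] [ 0.50559417 -0.23879384  0.13529977]
stamp_center 0.63 [313.9, 316.0] [ 0.45169864 -0.14925715  0.13529977]
0.89 [244.9, 141.5, 139.7, 158.5] ((454.6505432128906, -148.82904052734375), (125.97915649414062, 100.57469177246094), 4.4649200439453125)
```

View pics/w4.png

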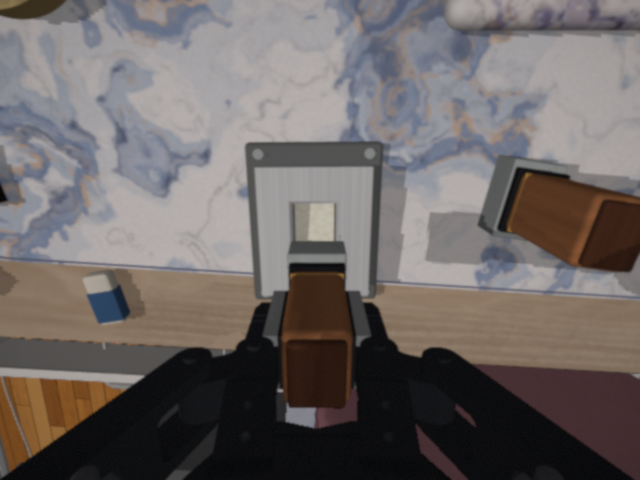

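The stamp is held over the holder: its foot's front-bottom edge runs along row 241, columns 288–345. The well mouth shows above it at columns 291–337, rows 202–241. I'm enlarging this for a fine alignment.

```bash
python3 - <<'E'
import cv2
a=cv2.imread("pics/w4.png")[190:280,265:365]
cv2.imwrite("pics/c4.png",cv2.resize(a,None,fx=6.5,fy=6.5,interpolation=cv2.INTER_CUBIC))
E
```

```text
(no output)
```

View pics/c4.png

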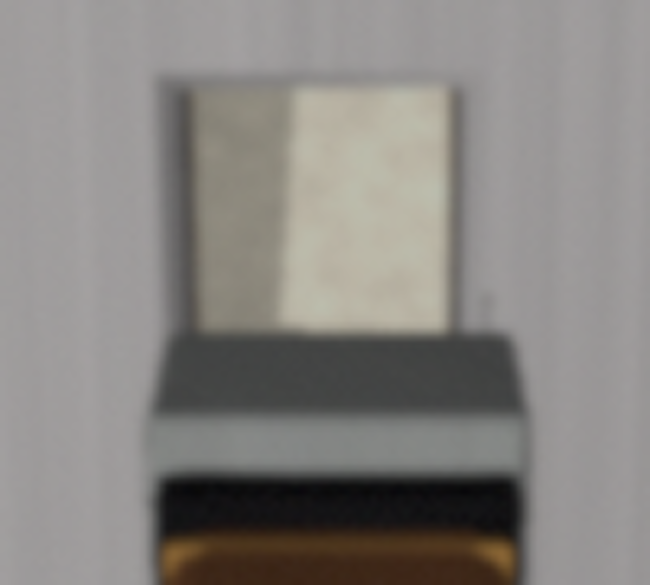

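The crop shows the chamfer's outer edge (left 158, right 490, top 78) and the inner well edges (185, 460, top ~85). The foot's bottom edge runs from (178,335) to (512,335) and its top edge from (155,412) to (525,412).

```bash
python3 - <<'E'
from h import *
s,p=wrist("w5");tp=np.array(s['tool_pos']);print(s['clock'],tp)
M=Ro.from_rotvec(s["orientation"]).as_matrix();y=np.arctan2(M[1,0],M[0,0]);print("yaw",y)
c=lambda a,b:((a+.5)/6.5-.5+265,(b+.5)/6.5-.5+190)
zf=tp[2]-.0355
ex=np.array([np.cos(y),np.sin(y)]);ey=np.array([-ex[1],ex[0]])
for n,a,b,z in (("out L",158,200,.028),("out R",490,200,.028),("out T",300,78,.028),("in L",187,200,.026),("in R",458,200,.026),("in T",300,86,.026),
 ("fb L",178,335,zf),("fb R",512,335,zf),("ft L",155,412,zf+.02),("ft R",525,412,zf+.02)):
  X=up(p,*c(a,b),z);d=(X[:2]-tp[:2])*1000;print(n,X.round(4),"tool frame x,y mm",round(d@ex,2),round(d@ey,2))
E
```

```text
8.45 [ 0.45415515 -0.14589605  0.1312981 ]
yaw 0.07783648382138024
out L [ 0.465  -0.1252  0.028 ] tool frame x,y mm 12.42 19.8
out R [ 0.4678 -0.1612  0.028 ] tool frame x,y mm 12.41 -16.33
out T [ 0.4797 -0.1396  0.028 ] tool frame x,y mm 25.95 4.27
in L [ 0.4647 -0.1282  0.026 ] tool frame x,y mm 11.86 16.78
in R [ 0.467  -0.1579  0.026 ] tool frame x,y mm 11.86 -12.95
in T [ 0.4784 -0.1397  0.026 ] tool frame x,y mm 24.62 4.31
fb L [ 0.4731 -0.1314  0.0958] tool frame x,y mm 19.99 12.99
fb R [ 0.4752 -0.1581  0.0958] tool frame x,y mm 19.99 -13.84
ft L [ 0.474  -0.131   0.1158] tool frame x,y mm 20.94 13.31
ft R [ 0.4761 -0.1576  0.1158] tool frame x,y mm 20.94 -13.37
```

The arm was still settling during that picture, so I'll measure on the settled one (w5).

```bash
python3 - <<'E'
from h import *
s,p=wrist("w6");print(s['clock'],s['tool_pos'],s['orientation'],s['ft_force'],s['joint_velocities'])
np.savez("w6.npz",M=p["M"],fx=p["fx"],fy=p["fy"],cx=p["cx"],cy=p["cy"],tp=s['tool_pos'],o=s['orientation'])
a=cv2.imread("pics/w6.png")[190:280,265:365]
cv2.imwrite("pics/c6.png",cv2.resize(a,None,fx=6.5,fy=6.5,interpolation=cv2.INTER_CUBIC))
E
```

```text
8.5 [ 0.45414577 -0.14613667  0.13133129] [-3.13835465e+00 -1.21974869e-01 -2.34681301e-04] [ 0.01080061 -0.63041901 -1.98504166] [ 0.00358001  0.0007358   0.01043721 -0.00110895  0.00576122  0.00076561
  0.00077171]
```

View pics/c6.png

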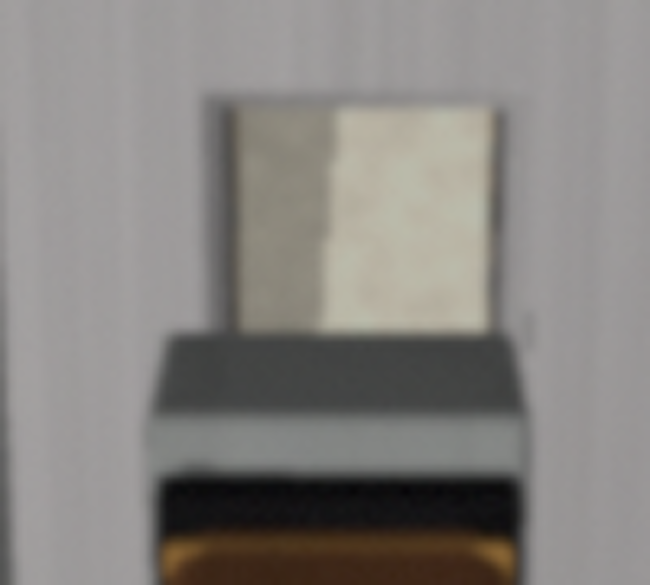

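The settled crop: chamfer outer left 203, right 530, top 96; inner edges left 232, right 500, top 102. The foot edges are as before, so the well lies to the right of the stamp.

```bash
python3 - <<'E'
from h import *
d=np.load("w6.npz");p={k:d[k] for k in d};tp=p["tp"]
M=Ro.from_rotvec(p["o"]).as_matrix();y=np.arctan2(M[1,0],M[0,0]);print("yaw",y)
c=lambda a,b:((a+.5)/6.5-.5+265,(b+.5)/6.5-.5+190)
zf=tp[2]-.0355
ex=np.array([np.cos(y),np.sin(y)]);ey=np.array([-ex[1],ex[0]])
for n,a,b,z in (("out L",203,200,.028),("out R",530,200,.028),("out T",360,96,.028),("in L",232,200,.026),("in R",499,200,.026),("in T",360,102,.026),
 ("fb L",178,335,zf),("fb R",512,335,zf),("ft L",155,412,zf+.02),("ft R",525,412,zf+.02)):
  X=up(p,*c(a,b),z);e=(X[:2]-tp[:2])*1000;print(n,X.round(4),"tool x,y mm",round(e@ex,2),round(e@ey,2))
p["img"]=cv2.imread("pics/w6.png")[:,:,::-1]
q=camera("wrist");q["M"]=p["M"]
o=outline_of(q,"tag_holder");print([(a["conf"],rect(q,a["mask"],.008)) for a in o])
E
```

```text
yaw 0.07769254781942386
out L [ 0.4654 -0.1304  0.028 ] tool x,y mm 12.41 14.87
out R [ 0.4681 -0.1658  0.028 ] tool x,y mm 12.4 -20.72
out T [ 0.4782 -0.1465  0.028 ] tool x,y mm 23.97 -2.19
in L [ 0.465  -0.1334  0.026 ] tool x,y mm 11.85 11.81
in R [ 0.4673 -0.1626  0.026 ] tool x,y mm 11.85 -17.48
in T [ 0.4771 -0.1466  0.026 ] tool x,y mm 22.85 -2.21
fb L [ 0.4731 -0.1316  0.0958] tool x,y mm 19.99 12.97
fb R [ 0.4751 -0.1584  0.0958] tool x,y mm 19.99 -13.86
ft L [ 0.474  -0.1313  0.1158] tool x,y mm 20.94 13.3
ft R [ 0.4761 -0.1578  0.1158] tool x,y mm 20.93 -13.38
[(0.62, ((455.11224365234375, -148.2181396484375), (123.99729919433594, 99.5536117553711), 4.420638084411621)), (0.31, ((468.4037780761719, 86.38987731933594), (9.434806823730469, 28.641685485839844), 79.0534896850586))]
```

Request:
step_arm(deltas=[0.0006,-0.002,-0.006,0,0,0,0.0006,-0.002,-0.015,0,0,0,0.0006,-0.002,-0.025,0,0,0,0.0006,-0.002,-0.036,0,0,0,0.0006,-0.002,-0.046,0,0,0,0.0006,-0.002,-0.054,0,0,0,0.0006,-0.002,-0.058,0,0,0,0.0006,-0.002,-0.06,0,0,0,0.0006,-0.002,-0.06,0,0,0,0.0006,-0.002,-0.06,0,0,0])

```text
clock: 9.65
tool_pos: [0.4547, -0.1504, 0.0717]
orientation: [3.139, 0.116, 0.001]
ft_force: [1.3, -0.2, -2.6]
opening: 0.0233
finger_force: 49.5
```

```bash
python3 - <<'E'
from h import *
import time
s,p=wrist("w7")
s,p=wrist("w8");print(s['clock'],s['tool_pos'],s['orientation'],s['ft_force'],s['moment'],np.abs(s['joint_velocities']).max())
np.savez("w8.npz",M=p["M"],fx=p["fx"],fy=p["fy"],cx=p["cx"],cy=p["cy"],tp=s['tool_pos'],o=s['orientation'])
a=cv2.imread("pics/w8.png")[205:305,260:370]
cv2.imwrite("pics/c8.png",cv2.resize(a,None,fx=6,fy=6,interpolation=cv2.INTER_CUBIC))
E
```

```text
9.7 [ 0.45478311 -0.15045455  0.07175735] [3.13897719e+00 1.15930984e-01 1.63539518e-03] [ 0.19093223 -0.34080216 -2.95013275] [-0.04762939  0.01781476 -0.02637446] 0.002435641399312412
```

View pics/c8.png

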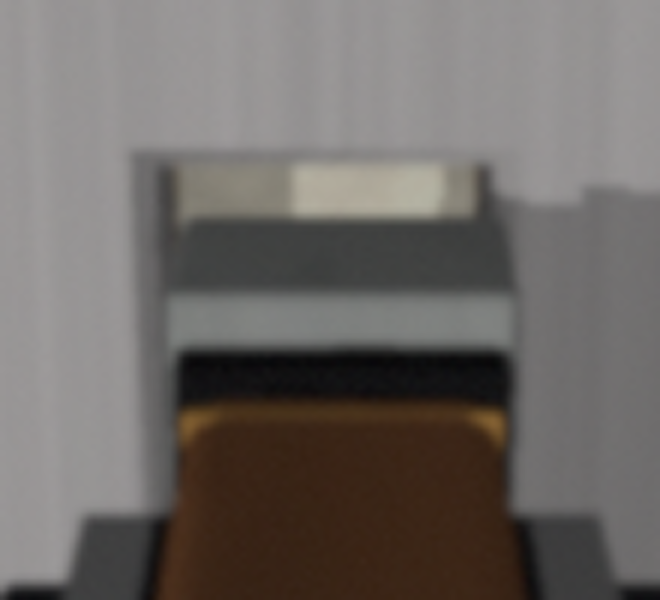

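Close-up: chamfer outer left 133, top 152; inner edges 163 and 487, at row 180. The foot's bottom edge runs 185–500 at row 218 and its top edge 167–518 at row 292. The stamp is nearly over the well.

```bash
python3 - <<'E'
from h import *
d=np.load("w8.npz");p={k:d[k] for k in d};tp=p["tp"]
M=Ro.from_rotvec(p["o"]).as_matrix();y=np.arctan2(M[1,0],M[0,0]);print("yaw",y)
c=lambda a,b:((a+.5)/6-.5+260,(b+.5)/6-.5+205)
zf=tp[2]-.0355
ex=np.array([np.cos(y),np.sin(y)]);ey=np.array([-ex[1],ex[0]])
for n,a,b,z in (("out L",133,160,.028),("out L low",148,500,.028),("out T",300,152,.028),("in L",163,180,.026),("in R",487,180,.026),("in T",300,162,.026),
 ("fb L",185,218,zf),("fb R",500,218,zf),("ft L",167,292,zf+.02),("ft R",518,292,zf+.02)):
  X=up(p,*c(a,b),z);e=(X[:2]-tp[:2])*1000;print(n,X.round(4),"tool x,y mm",round(e@ex,2),round(e@ey,2))
g=cv2.cvtColor(cv2.imread("pics/w8.png"),cv2.COLOR_BGR2GRAY).astype(int)
for r in (233,235,237,239,244,248,252):
  print(r,"L",g[r,278:298].tolist(),"R",g[r,336:352].tolist())
print("col310",g[225:260,310].tolist())
E
```

```text
yaw 0.0738321569780093
out L [ 0.4762 -0.1299  0.028 ] tool x,y mm 22.86 18.92
out L low [ 0.4425 -0.1328  0.028 ] tool x,y mm -10.99 18.53
out T [ 0.478  -0.1449  0.028 ] tool x,y mm 23.61 3.85
in L [ 0.4738 -0.1326  0.026 ] tool x,y mm 20.33 16.44
in R [ 0.476  -0.1621  0.026 ] tool x,y mm 20.31 -13.2
in T [ 0.4765 -0.1449  0.026 ] tool x,y mm 22.04 3.89
fb L [ 0.4738 -0.1353  0.0363] tool x,y mm 20.13 13.73
fb R [ 0.4759 -0.1626  0.0363] tool x,y mm 20.11 -13.68
ft L [ 0.4745 -0.1352  0.0563] tool x,y mm 20.81 13.76
ft R [ 0.4765 -0.1626  0.0563] tool x,y mm 20.79 -13.67
233 L [152, 150, 146, 135, 118, 109, 108, 102, 88, 80, 84, 101, 117, 125, 125, 127, 128, 130, 131, 130] R [129, 127, 117, 98, 84, 97, 120, 135, 139, 140, 143, 146, 148, 149, 150, 150]
235 L [151, 150, 147, 136, 116, 109, 108, 101, 83, 70, 75, 94, 114, 123, 125, 127, 128, 130, 130, 131] R [129, 128, 117, 92, 74, 87, 116, 133, 139, 140, 143, 147, 149, 150, 150, 150]
237 L [151, 150, 146, 135, 117, 108, 106, 100, 83, 70, 73, 92, 114, 123, 124, 124, 126, 127, 128, 129] R [133, 131, 119, 94, 71, 74, 93, 112, 124, 130, 
[... 182 characters left out ...]
9, 115, 122, 124, 125, 125]
244 L [152, 151, 148, 138, 122, 108, 104, 96, 82, 71, 66, 69, 73, 69, 66, 66, 65, 65, 66, 65] R [62, 63, 63, 62, 64, 64, 63, 67, 80, 93, 106, 111, 112, 113, 113, 113]
248 L [151, 152, 149, 141, 125, 111, 105, 100, 88, 75, 72, 74, 71, 68, 67, 67, 67, 67, 66, 66] R [65, 65, 65, 65, 64, 63, 64, 64, 70, 86, 102, 111, 113, 113, 114, 114]
252 L [150, 152, 148, 141, 126, 110, 105, 100, 90, 79, 75, 73, 71, 70, 70, 70, 70, 70, 71, 72] R [71, 69, 70, 71, 70, 69, 69, 70, 69, 78, 96, 109, 112, 113, 114, 114]
col310 [146, 146, 146, 145, 138, 130, 133, 151, 167, 172, 171, 169, 169, 170, 170, 153, 110, 73, 65, 65, 65, 65, 65, 64, 63, 62, 64, 69, 85, 106, 120, 126, 128, 128, 129]
```

Request:
step_arm(deltas=[0.0002,0.0008,0,0,0,0,0.0004,0.0016,0,0,0,0,0.0004,0.0016,-0.001,0,0,0,0.0004,0.0016,-0.0025,0,0,0,0.0004,0.0016,-0.004,0,0,0,0.0004,0.0016,-0.0055,0,0,0,0.0004,0.0016,-0.007,0,0,0,0.0004,0.0016,-0.008,0,0,0,0.0004,0.0016,-0.009,0,0,0,0.0004,0.0016,-0.009,0,0,0])

```text
clock: 10.75
tool_pos: [0.4546, -0.1487, 0.0621]
orientation: [-3.139, -0.116, 0.001]
ft_force: [0.7, 0.4, -3.5]
opening: 0.0234
finger_force: 49.5
```

```bash
python3 - <<'E'
from h import *
F=[]
for i in range(2):
  s,p=wrist("w9_%d"%i);F.append(s['ft_force'])
print(s['clock'],s['tool_pos'],s['orientation'],np.round(F,2),s['moment'])
M=Ro.from_rotvec(s["orientation"]).as_matrix();print(np.arctan2(M[1,0],M[0,0]))
a=cv2.imread("pics/w9_1.png")[205:305,260:370]
cv2.imwrite("pics/c9.png",cv2.resize(a,None,fx=6,fy=6,interpolation=cv2.INTER_CUBIC))
E
```

```text
10.8 [ 0.45465805 -0.14874017  0.0622374 ] [-3.13943658e+00 -1.15949447e-01  2.39313912e-04] [[ 0.74  0.45 -3.47]
 [-0.48 -0.35 -2.97]] [-0.00669555  0.03223987 -0.01912209]
0.07383284812322916
```

View pics/c9.png

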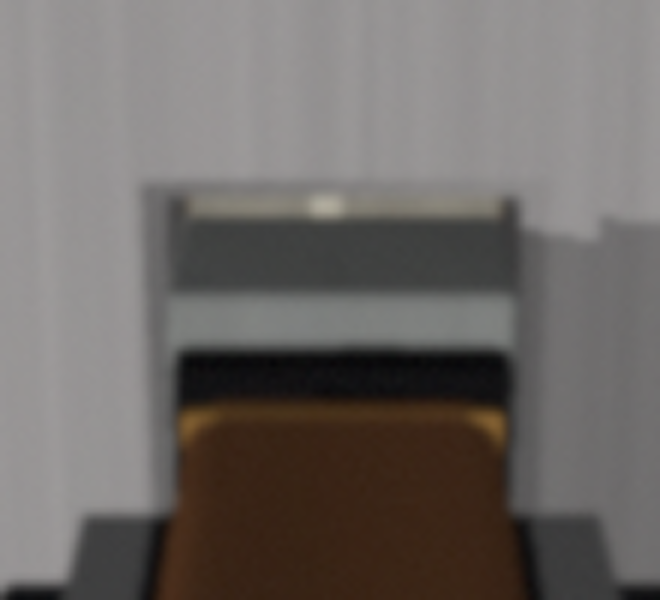

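The foot is centred sideways in the chamfer (foot 185–502, inner edges 175–518). Fore and aft, the gap is at rows 190–218; checking that numerically.

```bash
python3 - <<'E'
from h import *
d=np.load("w8.npz");p={k:d[k] for k in d}
tp=np.array([0.45465805,-0.14874017,0.0622374]);W=np.eye(4);W0=np.eye(4)
W0[:3,:3]=Ro.from_rotvec(p["o"]).as_matrix();W0[:3,3]=p["tp"]
W[:3,:3]=Ro.from_rotvec([-3.13943658,-.115949447,.000239]).as_matrix();W[:3,3]=tp
p["M"]=W@np.linalg.inv(W0)@p["M"]
y=.0738;ex=np.array([np.cos(y),np.sin(y)])
g=cv2.cvtColor(cv2.imread("pics/w9_1.png"),cv2.COLOR_BGR2GRAY).astype(int)
for c in (296,305,314,325): print(c,"rows228-258",g[228:258,c].tolist())
for r in np.arange(233,243.1,1):
  print(r,[round(1000*(up(p,314,r,z)[:2]-tp[:2])@ex,2) for z in (.028,.026,.0267)])
print("side",g[243,280:296].tolist(),g[243,338:356].tolist())
E
```

```text
296 rows228-258 [150, 151, 151, 150, 150, 149, 142, 129, 120, 123, 128, 127, 114, 89, 68, 63, 64, 65, 66, 66, 66, 67, 67, 68, 70, 84, 105, 117, 124, 125]
305 rows228-258 [149, 149, 150, 150, 149, 148, 143, 130, 124, 127, 131, 131, 119, 91, 68, 64, 65, 65, 65, 65, 65, 66, 65, 66, 70, 84, 106, 121, 126, 128]
314 rows228-258 [146, 145, 145, 145, 146, 145, 140, 131, 130, 145, 164, 169, 152, 108, 73, 65, 64, 64, 64, 63, 63, 63, 64, 64, 68, 83, 106, 118, 125, 127]
325 rows228-258 [148, 147, 148, 147, 147, 147, 143, 135, 129, 130, 126, 123, 111, 86, 66, 63, 65, 65, 65, 65, 65, 64, 66, 66, 69, 83, 104, 119, 124, 126]
233.0 [np.float64(24.82), np.float64(24.19), np.float64(24.41)]
234.0 [np.float64(24.28), np.float64(23.64), np.float64(23.87)]
235.0 [np.float64(23.74), np.float64(23.1), np.float64(23.32)]
236.0 [np.float64(23.2), np.float64(22.55), np.float64(22.78)]
237.0 [np.float64(22.66), np.float64(22.0), np.float64(22.23)]
238.0 [np.float64(22.11), np.float64(21.45), np.float64(21.68)]
239.0 [np.float64(21.57), np.float64(20.9), np.float64(21.13)]
240.0 [np.float64(21.02), np.float64(20.35), np.float64(20.58)]
241.0 [np.float64(20.47), np.float64(19.79), np.float64(20.03)]
242.0 [np.float64(19.92), np.float64(19.24), np.float64(19.48)]
243.0 [np.float64(19.38), np.float64(18.68), np.float64(18.92)]
side [151, 149, 142, 129, 114, 105, 104, 95, 79, 73, 73, 70, 66, 66, 65, 64] [63, 63, 62, 62, 62, 60, 59, 64, 80, 98, 109, 115, 126, 134, 138, 140, 141, 143]
```

Request:
step_arm(deltas=[0.0002,0,0,0,0,0,0.0004,0,0,0,0,0,0.0004,0,-0.0005,0,0,0,0.0004,0,-0.001,0,0,0,0.0004,0,-0.0015,0,0,0,0.0004,0,-0.002,0,0,0,0.0004,0,-0.0025,0,0,0,0.0004,0,-0.003,0,0,0,0.0004,0,-0.0035,0,0,0,0.0004,0,-0.0035,0,0,0])

```text
clock: 11.85
tool_pos: [0.4551, -0.1487, 0.0587]
orientation: [-3.139, -0.116, 0.0]
ft_force: [-0.8, 0.2, -3.2]
opening: 0.0234
finger_force: 49.5
```

Request:
step_arm(deltas=[0,0,-0.0002,0,0,0,0,0,-0.0004,0,0,0,0,0,-0.0006,0,0,0,0,0,-0.0008,0,0,0,0,0,-0.001,0,0,0,0,0,-0.0012,0,0,0,0,0,-0.0014,0,0,0,0,0,-0.0015,0,0,0,0,0,-0.0015,0,0,0,0,0,-0.0015,0,0,0])

```text
clock: 12.85
tool_pos: [0.4551, -0.1487, 0.0573]
orientation: [3.139, 0.116, 0.0]
ft_force: [1.0, 0.5, -2.3]
opening: 0.0237
finger_force: 49.5
```

Request:
step_arm(deltas=[0,0,-0.0002,0,0,0,0,0,-0.0004,0,0,0,0,0,-0.0006,0,0,0,0,0,-0.0008,0,0,0,0,0,-0.001,0,0,0,0,0,-0.0012,0,0,0,0,0,-0.0014,0,0,0,0,0,-0.0015,0,0,0,0,0,-0.0015,0,0,0,0,0,-0.0015,0,0,0])

```text
clock: 13.85
tool_pos: [0.4551, -0.1487, 0.0558]
orientation: [3.139, 0.116, -0.0]
ft_force: [-0.1, -0.6, -4.1]
opening: 0.0235
finger_force: 49.5
```

Request:
step_arm(deltas=[0,0,-0.0002,0,0,0,0,0,-0.0004,0,0,0,0,0,-0.0006,0,0,0,0,0,-0.0008,0,0,0,0,0,-0.001,0,0,0,0,0,-0.0012,0,0,0,0,0,-0.0014,0,0,0,0,0,-0.0015,0,0,0,0,0,-0.0015,0,0,0,0,0,-0.0015,0,0,0])

```text
clock: 14.85
tool_pos: [0.4551, -0.1487, 0.0543]
orientation: [3.139, 0.116, 0.0]
ft_force: [-0.2, -0.5, -1.7]
opening: 0.0234
finger_force: 49.5
```

Request:
step_arm(deltas=[0,0,-0.0002,0,0,0,0,0,-0.0004,0,0,0,0,0,-0.0006,0,0,0,0,0,-0.0008,0,0,0,0,0,-0.001,0,0,0,0,0,-0.0012,0,0,0,0,0,-0.0014,0,0,0,0,0,-0.0015,0,0,0,0,0,-0.0015,0,0,0,0,0,-0.0015,0,0,0])

```text
clock: 15.85
tool_pos: [0.4551, -0.1488, 0.0528]
orientation: [3.139, 0.116, 0.0]
ft_force: [0.1, -0.6, -2.6]
opening: 0.0237
finger_force: 49.5
```

Request:
step_arm(deltas=[0,0,-0.0002,0,0,0,0,0,-0.0004,0,0,0,0,0,-0.0006,0,0,0,0,0,-0.0008,0,0,0,0,0,-0.001,0,0,0,0,0,-0.0012,0,0,0,0,0,-0.0014,0,0,0,0,0,-0.0015,0,0,0,0,0,-0.0015,0,0,0,0,0,-0.0015,0,0,0])

```text
clock: 16.85
tool_pos: [0.4551, -0.1487, 0.0513]
orientation: [3.139, 0.116, -0.0]
ft_force: [-0.5, -0.0, -2.5]
opening: 0.0234
finger_force: 49.5
```

Request:
step_arm(deltas=[0,0,-0.0002,0,0,0,0,0,-0.0004,0,0,0,0,0,-0.0006,0,0,0,0,0,-0.0008,0,0,0,0,0,-0.001,0,0,0,0,0,-0.0012,0,0,0,0,0,-0.0014,0,0,0,0,0,-0.0015,0,0,0,0,0,-0.0015,0,0,0,0,0,-0.0015,0,0,0])

```text
clock: 17.85
tool_pos: [0.4551, -0.1487, 0.05]
orientation: [3.139, 0.116, 0.0]
ft_force: [-0.8, -0.7, 0.5]
opening: 0.0234
finger_force: 49.8
```

Request:
step_arm(deltas=[0,0,-0.0001,0,0,0,0,0,-0.0002,0,0,0,0,0,-0.0003,0,0,0,0,0,-0.0004,0,0,0,0,0,-0.0005,0,0,0,0,0,-0.0005,0,0,0,0,0,-0.0005,0,0,0,0,0,-0.0005,0,0,0,0,0,-0.0005,0,0,0,0,0,-0.0005,0,0,0])

```text
clock: 18.85
tool_pos: [0.4552, -0.1487, 0.0494]
orientation: [3.139, 0.116, 0.0]
ft_force: [-1.8, 0.9, 4.0]
opening: 0.0238
finger_force: 50.4
```

```bash
python3 - <<'E'
from h import *
F=[]
for i in range(3):
  camera("wrist");s=state();F.append(s['ft_force']+s['moment'] if isinstance(s['ft_force'],list) else np.r_[s['ft_force'],s['moment']])
print(s['clock'],s['tool_pos'],np.round(F,2).tolist())
E
```

```text
19.0 [ 0.45517646 -0.14872561  0.04938074] [[-1.75, 0.54, 3.66, 0.15, 0.49, 0.02], [-1.59, 0.51, 5.53, 0.13, 0.45, 0.02], [-2.19, 0.81, 5.04, 0.19, 0.44, 0.04]]
```

Request:
step_arm(deltas=[0,0,-0.0002,0,0,0,0,0,-0.0004,0,0,0,0,0,-0.0006,0,0,0,0,0,-0.0006,0,0,0,0,0,-0.0006,0,0,0,0,0,-0.0006,0,0,0,0,0,-0.0006,0,0,0,0,0,-0.0006,0,0,0,0,0,-0.0006,0,0,0,0,0,-0.0006,0,0,0])

```text
clock: 20.0
tool_pos: [0.4552, -0.1487, 0.0491]
orientation: [3.139, 0.116, 0.0]
ft_force: [-2.3, 0.8, 6.5]
opening: 0.0234
finger_force: 50.7
```

```bash
python3 - <<'E'
from h import *
F=[]
for i in range(4):
  camera("wrist");s=state();F.append(np.r_[s['ft_force'],s['moment']])
print(s['clock'],s['tool_pos'],np.round(F,2).tolist(),np.mean(F,0).round(2))
E
```

```text
20.2 [ 0.45522383 -0.1487172   0.04907589] [[-3.01, 0.68, 7.37, 0.19, 0.63, 0.0], [-2.36, 1.83, 6.93, 0.17, 0.69, 0.02], [-2.75, -0.32, 6.57, 0.13, 0.64, 0.01], [-2.12, 0.36, 7.25, 0.2, 0.65, 0.08]] [-2.56  0.64  7.03  0.17  0.65  0.03]
```

Request:
step_arm(deltas=[0,0,-0.0002,0,0,0,0,0,-0.0004,0,0,0,0,0,-0.0005,0,0,0,0,0,-0.0005,0,0,0,0,0,-0.0005,0,0,0,0,0,-0.0005,0,0,0,0,0,-0.0005,0,0,0,0,0,-0.0005,0,0,0,0,0,-0.0005,0,0,0,0,0,-0.0005,0,0,0])

```text
clock: 21.2
tool_pos: [0.4552, -0.1488, 0.0488]
orientation: [3.139, 0.116, 0.0]
ft_force: [-2.7, 1.1, 9.3]
opening: 0.0232
finger_force: 51.0
```

Request:
step_arm(deltas=[0,0,0,0,0,0,0,0,0,0,0,0,0,0,0,0,0,0,0,0,0,0,0,0,0,0,0,0,0,0,0,0,0,0,0,0,0,0,0,0,0,0,0,0,0,0,0,0,0,0,0,0,0,0,0,0,0,0,0,0])

```text
clock: 22.2
tool_pos: [0.4552, -0.1487, 0.0488]
orientation: [3.139, 0.116, 0.0]
ft_force: [-2.6, 0.4, 8.1]
opening: 0.0233
finger_force: 51.0
```

```bash
python3 - <<'E'
from h import *
F=[]
for i in range(4):
  camera("wrist");s=state();F.append(np.r_[s['ft_force'],s['moment']])
print(s['clock'],s['tool_pos'],s['orientation'],np.mean(F,0).round(2))
E
```

```text
22.4 [ 0.45520124 -0.14874477  0.04882696] [3.13905575e+00 1.16034921e-01 4.72872789e-05] [-3.36  0.63  8.97  0.21  0.8  -0.  ]
```

Contact force is about 11.8 N (9.0 plus the stamp's roughly 2.8 N weight offset). I'll hold for one more second, then lift straight up.

Request:
step_arm(deltas=[0,0,0,0,0,0,0,0,0,0,0,0,0,0,0,0,0,0,0,0,0,0,0,0,0,0,0,0,0,0,0,0,0,0,0,0,0,0,0,0,0,0,0,0,0,0,0,0,0,0,0,0,0,0,0,0,0,0,0,0])

```text
clock: 23.4
tool_pos: [0.4552, -0.1488, 0.0488]
orientation: [3.139, 0.116, 0.0]
ft_force: [-3.3, 1.0, 9.3]
opening: 0.0237
finger_force: 51.0
```

Request:
step_arm(deltas=[0,0,0.0006,0,0,0,0,0,0.0015,0,0,0,0,0,0.003,0,0,0,0,0,0.005,0,0,0,0,0,0.0075,0,0,0,0,0,0.0105,0,0,0,0,0,0.014,0,0,0,0,0,0.018,0,0,0,0,0,0.022,0,0,0,0,0,0.026,0,0,0])

```text
clock: 24.4
tool_pos: [0.4552, -0.1487, 0.0747]
orientation: [3.139, 0.116, 0.0]
ft_force: [0.0, 0.8, -3.0]
opening: 0.0237
finger_force: 49.5
```

Request:
step_arm(deltas=[0,0,0.005,0,0,0,0,0,0.01,0,0,0,0,0,0.016,0,0,0,0,0,0.022,0,0,0,0,0,0.028,0,0,0,0,0,0.033,0,0,0,0,0,0.037,0,0,0,0,0,0.039,0,0,0,0,0,0.04,0,0,0,0,0,0.04,0,0,0])

```text
clock: 25.4
tool_pos: [0.455, -0.1487, 0.1142]
orientation: [-3.139, -0.116, 0.0]
ft_force: [-0.0, -1.5, -2.5]
opening: 0.0233
finger_force: 49.5
```

```bash
python3 - <<'E'
from h import *
s=state();print(s['clock'],s['tool_pos'],s['orientation'],s['ft_force'],s['opening'])
M=Ro.from_rotvec(s["orientation"]).as_matrix();y=np.arctan2(M[1,0],M[0,0])
print(np.array([.4879,.1276,.1117])-s['tool_pos'],.227-y)
E
```

```text
25.4 [ 0.45504752 -0.14869025  0.11418469] [-3.13940216e+00 -1.16039857e-01  2.20485078e-04] [-0.00800108 -1.45468501 -2.45839024] 0.023297126443819052
[ 0.03285248  0.27629025 -0.00248469] 0.15310882296520334
```

Request:
step_arm(deltas=[0.001,0.01,0.002,0,0,0.006,0.004,0.03,0.004,0,0,0.018,0.008,0.06,0.006,0,0,0.034,0.013,0.1,0.006,0,0,0.056,0.018,0.145,0.006,0,0,0.081,0.023,0.19,0.006,0,0,0.106,0.027,0.23,0.004,0,0,0.128,0.031,0.26,0.002,0,0,0.144,0.0325,0.272,0,0,0,0.151,0.0329,0.2763,0,0,0,0.153])

```text
clock: 26.4
tool_pos: [0.4872, 0.1297, 0.1139]
orientation: [-3.12, -0.361, 0.002]
ft_force: [-0.7, -1.1, -2.3]
opening: 0.0233
finger_force: 49.5
```

Request:
step_arm(deltas=[0,0,0,0,0,0,0,0,0,0,0,0,0,0,-0.004,0,0,0,0,0,-0.01,0,0,0,0,0,-0.018,0,0,0,0,0,-0.027,0,0,0,0,0,-0.036,0,0,0,0,0,-0.042,0,0,0,0,0,-0.045,0,0,0,0,0,-0.045,0,0,0])

```text
clock: 27.4
tool_pos: [0.4876, 0.1276, 0.0686]
orientation: [3.121, 0.356, -0.002]
ft_force: [0.4, 0.0, -2.8]
opening: 0.0235
finger_force: 49.5
```

```bash
python3 - <<'E'
from h import *
wrist("x0");s,p=wrist("w10");print(s['clock'],s['tool_pos'],s['orientation'],s['ft_force'],s['opening'])
M=Ro.from_rotvec(s["orientation"]).as_matrix();y=np.arctan2(M[1,0],M[0,0])
print(np.array([.4879,.1276,.0415])-s['tool_pos'],.227-y)
cv2.imwrite("pics/c10.png",cv2.resize(p["img"][170:310,220:420,::-1],None,fx=4,fy=4,interpolation=cv2.INTER_CUBIC))
E
```

```text
27.45 [0.48798514 0.12768923 0.06907359] [-3.12130655e+00 -3.55902355e-01  3.56478455e-04] [-0.60381015 -0.42696534 -1.18879325] 0.023588418581243654
[-8.51382129e-05 -8.92319497e-05 -2.75735911e-02] -6.637717188184844e-05
```

View pics/c10.png

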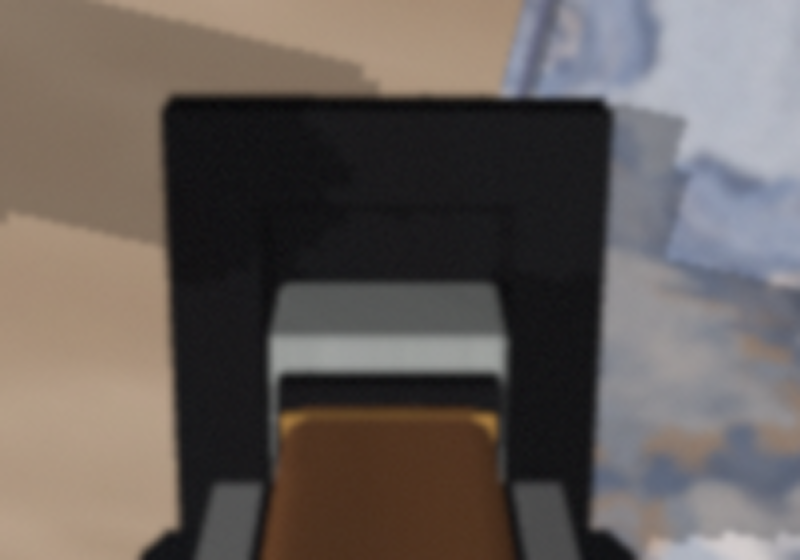

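The stamp is centred over the recess (foot 275–505, recess 262–512) and square with it. Lowering it now.

Request:
step_arm(deltas=[0,0,-0.004,0,0,0,0,0,-0.009,0,0,0,0,0,-0.014,0,0,0,0,0,-0.018,0,0,0,0,0,-0.0215,0,0,0,0,0,-0.024,0,0,0,0,0,-0.0255,0,0,0,0,0,-0.0265,0,0,0,0,0,-0.027,0,0,0,0,0,-0.027,0,0,0])

```text
clock: 28.5
tool_pos: [0.4881, 0.1276, 0.0423]
orientation: [-3.121, -0.356, -0.0]
ft_force: [0.2, 0.0, -2.6]
opening: 0.0231
finger_force: 49.5
```

Request:
step_arm(deltas=[0,0,-0.0001,0,0,0,0,0,-0.0002,0,0,0,0,0,-0.0003,0,0,0,0,0,-0.0004,0,0,0,0,0,-0.0005,0,0,0,0,0,-0.0005,0,0,0,0,0,-0.0005,0,0,0,0,0,-0.0005,0,0,0,0,0,-0.0005,0,0,0,0,0,-0.0005,0,0,0])

```text
clock: 29.5
tool_pos: [0.488, 0.1276, 0.0417]
orientation: [3.121, 0.355, -0.0]
ft_force: [-0.0, 0.6, -3.0]
opening: 0.0234
finger_force: 49.5
```

Request:
step_arm(deltas=[0,0,-0.0001,0,0,0,0,0,-0.0002,0,0,0,0,0,-0.0003,0,0,0,0,0,-0.0003,0,0,0,0,0,-0.0003,0,0,0,0,0,-0.0003,0,0,0,0,0,-0.0003,0,0,0,0,0,-0.0003,0,0,0,0,0,-0.0003,0,0,0,0,0,-0.0003,0,0,0])

```text
clock: 30.5
tool_pos: [0.488, 0.1276, 0.0415]
orientation: [3.121, 0.356, -0.0]
ft_force: [-0.2, -1.7, 0.4]
opening: 0.0233
finger_force: 49.8
```

Request:
step_arm(deltas=[0,0,0,0,0,0,0,0,0,0,0,0,0,0,0,0,0,0,0,0,0,0,0,0,0,0,0,0,0,0,0,0,0,0,0,0,0,0,0,0,0,0,0,0,0,0,0,0,0,0,0,0,0,0,0,0,0,0,0,0], gripper=1, squeeze=20)

```text
clock: 31.5
tool_pos: [0.488, 0.1276, 0.0414]
orientation: [3.121, 0.356, 0.0]
ft_force: [0.2, 0.1, 0.1]
opening: 0.0855
finger_force: 0.0
```

Request:
step_arm(deltas=[0,0,0.005,0,0,0,0,0,0.015,0,0,0,0,0,0.03,0,0,0,0,0,0.05,0,0,0,0,0,0.075,0,0,0,0,0,0.1,0,0,0,0,0,0.125,0,0,0,-0.02,0,0.145,0,0,0,-0.04,0,0.155,0,0,0,-0.05,0,0.16,0,0,0])

```text
clock: 32.5
tool_pos: [0.4373, 0.1284, 0.2033]
orientation: [3.121, 0.358, 0.004]
ft_force: [0.3, -0.5, -0.5]
opening: 0.0853
finger_force: 0.0
```

```bash
python3 - <<'E'
from h import *
wrist("x1");wrist("x2");s,p=wrist("w11");print(s['clock'],s['tool_pos'],s['opening'],s['ft_force'])
for k,z in (("stamp_rest",.012),("stamp",.08)):
  for d in outline_of(p,k)[:2]: print(k,d["conf"],d["rect"],rect(p,d["mask"],z))
cv2.imwrite("pics/c11.png",p["img"][:,:,::-1])
E
```

```text
32.6 [0.43757212 0.12792873 0.20258695] 0.08533214423537151 [-0.10557472 -0.21493664 -0.73926065]
stamp_rest 0.97 [296.2, 110.1, 69.3, 91.1] ((487.694091796875, 128.02169799804688), (77.20552825927734, 63.98783493041992), 12.833171844482422)
stamp 0.85 [312.1, 132.1, 43.7, 52.2] ((492.21875, 129.29031372070312), (38.30939865112305, 27.02193832397461), 13.013339042663574)
stamp 0.63 [197.9, 210.2, 62.6, 70.4] ((407.4815368652344, 190.9917755126953), (39.48446273803711, 48.75086975097656), 50.022891998291016)
```

View pics/c11.png

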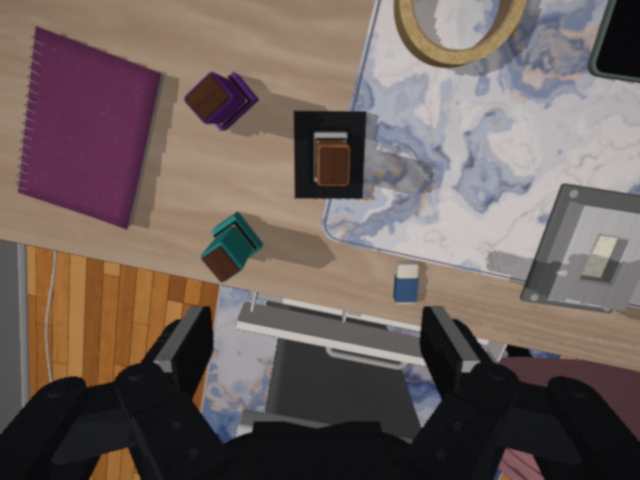

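The stamp stands upright and square in the rest's recess at (332,160), and everything else is where it was. Handing in.

```bash
python3 -c "
from rig import *
print(hand_in())"
```

```text
the job is handed in; nothing more can be done
None
```

I pressed the stamp on the top tag at about 12 N for over 2 s, lifted it straight out, set it back upright in its rest, and handed the job in at about 33 s on the clock, with nothing else on the desk disturbed.

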